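# Find the tin with the steel spacer by its weight

### The arm

A 6-joint arm with a two-finger parallel gripper is mounted at the origin on the work surface. World frame = base frame: x ahead of the robot, y to its left, z up, the work surface at z = 0. Lengths are in mm, angles in degrees, forces in N, time in s.
With the tool pointing down it reaches from about 300 to 775 mm from the base axis. Payload 14.6 kg.
Tool frame: the origin (TCP) lies at the very end of the fingers, on their centre line; the grasp point (between the pads) lies 19 mm behind it; z points along the fingers, y is the line along which they close (so a half turn about z gives the same grasp; the last joint's range is limited). The gripper opens to 94 mm and grips with 3 to 60 N. Pads are 16 mm wide; open, the fingers measure 119 mm over their backs; the gripper's body (75 mm by 177 mm) begins 78 mm behind the grasp point.
Start: joints at [64.423, 17.183, 87.147, -0, 75.671, -3.816], TCP at [203.901, 510.797, 205.446] pointing down, gripper open.
Joint ranges: [-173.82, 173.82], [-45.26, 126.66], [13.44, 144.39], [-59.66, 239.66], [0, 175.72], [-146.38, 146.38]. Speed limits (degrees/s): [127.2, 127.2, 147.25, 180, 180, 180].

### API

Orientations are given as a 3x3 rotation matrix whose columns are the frame's x, y, z axes.
In Python, from bench import manip gives the robot as it stands.
- The arm moves only by the tool apply_moves, never from a script. Its argument "deltas" is a list of rows, each a list of 3 entries, a list of its own where there are three numbers: the turn, a rotation vector about the world's x, y, z in degrees, then the shift along the world's x, y, z in mm, then the opening, from -1 (shut) to 1 (fully open), so that 0 is half open. A call has 1 to 12 rows; each row shifts and turns the commanded pose from where the row before left it; what a row does not reach is not made up. A row lasts 1/8 s, in which the tool goes at most 62.5 mm and 10.7 degrees, less where a joint would pass 70% of its speed; a pose out of reach is approached as far as the arm can. A call is refused whole if a number of a shift passes 62.5 or a number of a turn 10.7, either way. A call with a gripper value outside its range is refused whole. The fingers move at their own pace and stop on an object; "newtons" is the grip in N (left out, the last holds). Time passes only in rows, so rows that do not move let the fingers close. It gives the time, the measured TCP pose, the force, the opening and the grip force at its end, in the units of the state.
- manip.get_obs(): the state, without advancing time (a new reading comes with each control period).
- manip.capture(name): name is "side" or "top"; returns the picture (384x512x3 uint8, blue, green, red); there is no depth.
- manip.camera_model(name): a dict with "camera_matrix" (3x3 intrinsics, pixels), "k1" (the pictures are not rectified: a ray, as slopes to the right and down, at radius r is drawn at 1 + k1 r^2 times it, then the intrinsics apply), "extrinsics" (4x4, takes a point from world to camera coordinates). Camera axes: x right, y up, looking along -z (the intrinsics and any distortion apply to the point x, -y, -z); pixel columns grow to the right and rows downward; lengths in mm; the calibration is good to about 2 mm. A picture is of the moment at which its call begins. camera_model takes no time and is no camera call.
- manip.hand_in(): hands the job in; it is judged then, once.
The state is a dict: "t": time; "joints": joint angles; "qvel": joint speeds; "joint_efforts": joint torques, N m; "tcp_pos": TCP position; "orientation": TCP orientation; "ft_force": force on the tool from outside, world axes, zero at the start; "moment": the same for the moment, N m; "width": finger opening in mm; "grip_force": force on a finger pad.
Only numpy, scipy, OpenCV 4.12 (cv2) and the standard library are available. Lean on these libraries where they do the work, as an engineer would, in place of code of your own. Each camera call takes 0.05 s, during which the arm holds its last target. There are 200 camera calls.

### The job

One of the three identical closed tins on the bench holds a steel spacer and is clearly the heaviest; the other two hold an aluminium and a nylon one. Swing the lamp well clear of the tins, then heft them one after another from left to right as the robot sees them, lifting each a few centimetres off the bench and standing it back in its place, and finish holding the heaviest one up in the gripper, upright and at least 10 cm off the bench, with the other two standing back in their places. Do not tip any tin over, and leave the other things on the bench where they are.

Things in the scene. Friction and masses are not known exactly. Their poses are not given: they have to be found in the camera images.
- table: The wooden bench top on which everything stands, 1360 mm (x) by 1700 mm; origin at the middle of its upper surface, z = 0.
- tin_left: The left one (largest y) of three identical plain tinplate tins in a rough row across the bench ('left' is the robot's left, +y). Closed upright cylinder, 62 mm diameter, 80 mm high; origin at the centre of its underside. Each weighs 0.15 to 0.75 kg, the heaviest at least 0.25 kg more than either other. The spacer inside may shift a few mm. Tins start at least 120 mm apart, centre to centre.
- tin_middle: The middle one of three identical plain tinplate tins in a rough row across the bench ('left' is the robot's left, +y). Closed upright cylinder, 62 mm diameter, 80 mm high; origin at the centre of its underside. Each weighs 0.15 to 0.75 kg, the heaviest at least 0.25 kg more than either other. The spacer inside may shift a few mm. Tins start at least 120 mm apart, centre to centre.
- tin_right: The right one (smallest y) of three identical plain tinplate tins in a rough row across the bench ('left' is the robot's left, +y). Closed upright cylinder, 62 mm diameter, 80 mm high; origin at the centre of its underside. Each weighs 0.15 to 0.75 kg, the heaviest at least 0.25 kg more than either other. The spacer inside may shift a few mm. Tins start at least 120 mm apart, centre to centre.
- lamp_neck (a point): Point on the upright axis of the head of the grey swing-arm bench lamp, 310 mm above the bench, where the neck can be pinched above the arm. The head is a bell shade, 132 mm diameter at its lower edge 183 mm above the bench, narrowing to an upright round neck, 36 mm diameter, from 245 to 325 mm above the bench; a 28 mm cap ends at 331 mm.
- lamp_tube_mid (a point): Middle of the lamp's arm, a level 16 mm tube, axis 265 mm high: halfway (200 mm from each, horizontally) between the head's axis and the fixed upright post, 306 mm high, about which it swings. Starts pointing from the post to the robot's right and a little towards it, head over the tins; swings clockwise seen from above until it points along -x. 1 N at the head moves it; it stays where left.
- tape_measure: Bystander: tape measure standing beyond the middle tin, 36 x 70 x 60 mm high, hook side to its own +y (reaching 52 mm); origin under its centre.
- tape_roll: Bystander: flat roll of masking tape beyond the right tin, 100 mm diameter, 25 mm high; origin under its centre.
- screwdriver: Bystander: screwdriver lying on the robot's side of the left tin, about 200 mm long and at most 35 mm high, along its own x; origin under its middle.
- wrench: Bystander: flat wrench lying to the right of the right tin, pointing away from the robot, about 180 mm long, along its own x, under 20 mm high; origin under its middle.
- fixings_tray: Bystander: small black open tray of screws to the left of the left tin, 100 x 70 x 35 mm high; origin under its centre.
- glue_bottle: Bystander: white glue bottle at the right, 56 mm diameter, 150 mm high; origin under its centre.
- spray_can: Bystander: spray can at the far left beside the lamp post, 66 mm diameter, 190 mm high; origin under its centre.
Mind the look-alikes: they are no part of the job. Leave any blue or green look-alike of the tin_middle alone. What is shaped like the tin_left but red is not meant.

How it is judged (in metres and radians):
On the way, in this order (a step that is already met when the one before it is completed fails the run):
1. the lamp head is swung clear of all three tins (horizontal distance between lamp_neck and tin_left above 0.13 m and horizontal distance between lamp_neck and tin_middle above 0.13 m and horizontal distance between lamp_neck and tin_right above 0.13 m and height (world z) of each of tin_left, tin_middle, tin_right below 0.02 m), for 0.2 s.
2. the left tin is lifted clear of the bench in the gripper (height (world z) of tin_left above 0.015 m and contact force between tin_left and table below 0.1 N and contact force between tin_left and the fingers above 0.5 N), for 0.2 s.
3. the middle tin is lifted clear of the bench in the gripper (height (world z) of tin_middle above 0.015 m and contact force between tin_middle and table below 0.1 N and contact force between tin_middle and the fingers above 0.5 N), for 0.2 s.
4. the right tin is lifted clear of the bench in the gripper (height (world z) of tin_right above 0.015 m and contact force between tin_right and table below 0.1 N and contact force between tin_right and the fingers above 0.5 N), for 0.2 s.
At the end, for the whole second after the job is handed in: Heaviest tin held still in the gripper, within 0.25 rad of upright, underside over 95 mm above the bench, nothing else carrying it; the two lighter tins upright on the bench within 50 mm of their starts (each pressing under 4.6 N); lamp head axis over 130 mm from those two, horizontally (((height (world z) of tin_left above 0.095 m and angle between tin_left's own z axis and vertical below 0.25 rad and contact force between tin_left and the fingers above 1 N and contact force between tin_left and table below 0.1 N and linear speed of tin_left below 0.03 m/s and (contact force between tin_left and glue_bottle below 0.05 N and contact force between tin_left and spray_can below 0.05 N and contact force between tin_left and tin_middle below 0.05 N and contact force between tin_left and tin_right below 0.05 N) and (height (world z) of tin_middle below 0.006 m and angle between tin_middle's own z axis and vertical below 0.1 rad and distance of tin_middle from where it was at the start of the episode below 0.05 m and linear speed of tin_middle below 0.02 m/s and contact force between tin_middle and table between 0.8 and 4.6 N) and (height (world z) of tin_right below 0.006 m and angle between tin_right's own z axis and vertical below 0.1 rad and distance of tin_right from where it was at the start of the episode below 0.05 m and linear speed of tin_right below 0.02 m/s and contact force between tin_right and table between 0.8 and 4.6 N) and horizontal distance between lamp_neck and tin_middle above 0.13 m and horizontal distance between lamp_neck and tin_right above 0.13 m) or (height (world z) of tin_middle above 0.095 m and angle between tin_middle's own z axis and vertical below 0.25 rad and contact force between tin_middle and the fingers above 1 N and contact force between tin_middle and table below 0.1 N and linear speed of tin_middle below 0.03 m/s and (contact force between tin_middle and glue_bottle below 0.05 N and contact force between tin_middle and spray_can below 0.05 N and contact force between tin_middle and tin_left below 0.05 N and contact force between tin_middle and tin_right below 0.05 N) and (height (world z) of tin_left below 0.006 m and angle between tin_left's own z axis and vertical below 0.1 rad and distance of tin_left from where it was at the start of the episode below 0.05 m and linear speed of tin_left below 0.02 m/s and contact force between tin_left and table between 0.8 and 4.6 N) and (height (world z) of tin_right below 0.006 m and angle between tin_right's own z axis and vertical below 0.1 rad and distance of tin_right from where it was at the start of the episode below 0.05 m and linear speed of tin_right below 0.02 m/s and contact force between tin_right and table between 0.8 and 4.6 N) and horizontal distance between lamp_neck and tin_left above 0.13 m and horizontal distance between lamp_neck and tin_right above 0.13 m) or (height (world z) of tin_right above 0.095 m and angle between tin_right's own z axis and vertical below 0.25 rad and contact force between tin_right and the fingers above 1 N and contact force between tin_right and table below 0.1 N and linear speed of tin_right below 0.03 m/s and (contact force between tin_right and glue_bottle below 0.05 N and contact force between tin_right and spray_can below 0.05 N and contact force between tin_right and tin_left below 0.05 N and contact force between tin_right and tin_middle below 0.05 N) and (height (world z) of tin_left below 0.006 m and angle between tin_left's own z axis and vertical below 0.1 rad and distance of tin_left from where it was at the start of the episode below 0.05 m and linear speed of tin_left below 0.02 m/s and contact force between tin_left and table between 0.8 and 4.6 N) and (height (world z) of tin_middle below 0.006 m and angle between tin_middle's own z axis and vertical below 0.1 rad and distance of tin_middle from where it was at the start of the episode below 0.05 m and linear speed of tin_middle below 0.02 m/s and contact force between tin_middle and table between 0.8 and 4.6 N) and horizontal distance between lamp_neck and tin_left above 0.13 m and horizontal distance between lamp_neck and tin_middle above 0.13 m))); the arm keeps its last pose, push and grip.
It fails at once if a tin is tipped over (angle between any of tin_left, tin_middle, tin_right's own z axis and vertical above 0.6 rad).
It fails at once if one of the other things on the bench is moved by more than 30 mm (distance of any of tape_measure, tape_roll, screwdriver, wrench, fixings_tray, glue_bottle, spray_can from where it was at the start of the episode above 0.03 m).
It also fails if it takes over 72 s, if anything falls off the work surface, if the arm or the gripper's body presses on something with over 40 N, if the wrist force passes 120 N, or if a joint passes its speed limit or range.

## Working session

There is one attempt and no reset: what is moved stays moved. The work goes in short steps, Python scripts to look and compute and a tool call to move; the robot and the scene stay as the last step left them, time stands still between calls to the robot, and variables do not carry over. Pictures are saved under pics/ and viewed, at most 10 in all, crops included, and the job is handed in when it is done.

Besides the shell and the picture viewer there is one more tool, called after ">>>" as name([rows], argument=value, ...), one row to a line, values as JSON. apply_moves: Moves the arm, as the interface text tells. Its arguments: {"type":"object","properties":{"deltas":{"type":"array"},"newtons":{"type":"number"}},"required":["deltas"]}

```bash
mkdir -p pics
cat > h.py <<'E'
import numpy as np, cv2
from bench import manip
def ray(cam,u,v):
    m=manip.camera_model(cam);K=np.array(m["camera_matrix"]);E=np.array(m["extrinsics"])
    d=np.array([(u-K[0,2])/K[0,0],(v-K[1,2])/K[1,1]]);s=d.copy()
    for _ in range(30): s=d/(1+m["k1"]*(s@s))
    R=E[:3,:3];o=-R.T@E[:3,3]
    return o,R.T@np.array([s[0],-s[1],-1.])
def onz(cam,u,v,z):
    o,d=ray(cam,u,v);return o+d*(z-o[2])/d[2]
def proj(cam,p):
    m=manip.camera_model(cam);K=np.array(m["camera_matrix"]);E=np.array(m["extrinsics"])
    c=E[:3,:3]@np.array(p,float)+E[:3,3];s=np.array([c[0],-c[1]])/-c[2]
    s=s*(1+m["k1"]*(s@s));return K[:2,:2]@s+K[:2,2]
E
python3 - <<'E'
from h import *
a=manip.capture("top");b=manip.capture("side")
cv2.imwrite("pics/top0.png",a);cv2.imwrite("pics/side0.png",b)
for c in("top","side"):
    m=manip.camera_model(c);E=np.array(m["extrinsics"]);print(c,m["k1"],m["camera_matrix"],-E[:3,:3].T@E[:3,3])
print(manip.get_obs())
E
```

```text
top 0.026334608484024035 [[441.80095449   0.         247.71751375]
 [  0.         441.80095449 188.08308696]
 [  0.           0.           1.        ]] [ 421.20454612   26.24252569 1474.52658984]
side 0.036339495508013735 [[485.23820553   0.         251.22374027]
 [  0.         485.23820553 191.43418547]
 [  0.           0.           1.        ]] [  253.61410598 -1366.20854949  1104.22634447]
{'t': 0.1, 'joints': array([ 6.44214281e+01,  1.72120174e+01,  8.71746197e+01, -2.46113595e-03,
        7.56683128e+01, -3.81232215e+00]), 'qvel': array([-0.00233017, -0.07563602, -0.09338384, -0.05455025,  0.06904825,
        0.0540692 ]), 'joint_efforts': array([-1.88293166e-04, -5.32648873e+01, -3.53279865e+01,  7.09624845e-02,
        2.36188306e-02, -1.20419284e-05]), 'tcp_pos': array([203.84121392, 510.60358119, 204.96283253]), 'orientation': array([[-9.28708367e-01,  3.70810770e-01, -3.76531828e-04],
       [ 3.70810961e-01,  9.28707947e-01, -8.83031784e-04],
       [ 2.22504054e-05, -9.59701135e-04, -9.99999539e-01]]), 'ft_force': array([-0.64695707, -0.15056832,  0.20333407]), 'moment': array([-0.00807355,  0.04134803, -0.00898215]), 'grip_force': 0.0, 'width': 94.00615132897099}
```

View pics/top0.png

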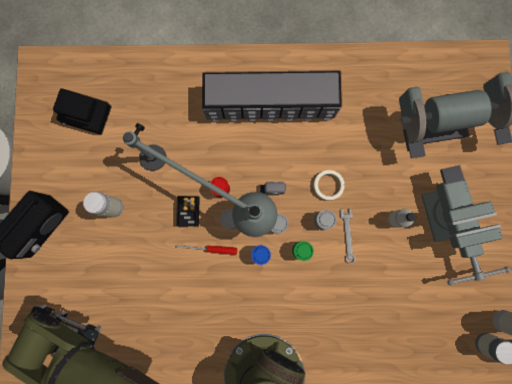

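View pics/side0.png

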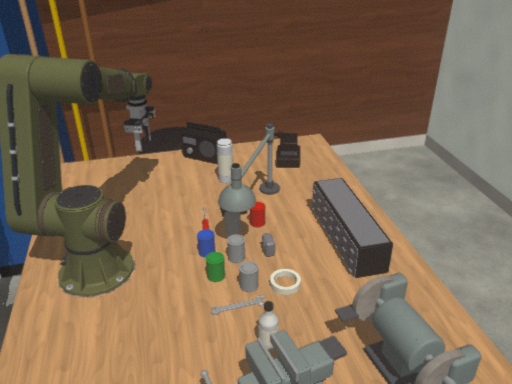

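The top view shows the lamp head at about (254,211) and the post top at (131,140). The tins are at about (230,220), (279,224) and (325,220), with the left one hidden under the shade. The side view shows the middle tin at (236,248) and the right tin at (249,276); the left one is partly behind the shade at (232,222).

Run:
```python
from h import *
f=lambda *a:np.round(onz(*a),0)
print("head",f("top",254,211,331),f("side",236,166,331));print("post",f("top",131,139,306),f("side",270,128,306))
print("mid",f("top",279,224,80),f("side",236,240,80));print("right",f("top",325,219,80),f("side",249,268,80))
print("left",f("top",229,220,80),f("side",232,212,80))
print("red,blue,green",f("top",220,186,80),f("top",261,254,80),f("top",304,250,80),"meas",f("top",274,188,60),"spray",f("top",94,204,190))
a=cv2.imread("pics/top0.png");b=cv2.imread("pics/side0.png")
cv2.imwrite("pics/c0.png",np.hstack([cv2.resize(a[150:290,180:360],None,fx=2.2,fy=2.2,interpolation=2),cv2.resize(b[160:300,190:310],(396*120//180,308),interpolation=2)]))
```

```text
head [501.  29. 331.] [501.  15. 331.]
post [700. 360. 306.] [698. 329. 306.]
mid [477. -49.  80.] [478. -53.  80.]
right [ 491. -194.   80.] [ 490. -206.   80.]
left [490. 108.  80.] [497. 118.  80.]
red,blue,green [599. 137.  80.] [384.   9.  80.] [ 395. -126.   80.] meas [593. -36.  60.] spray [535. 497. 190.]
```

View pics/c0.png

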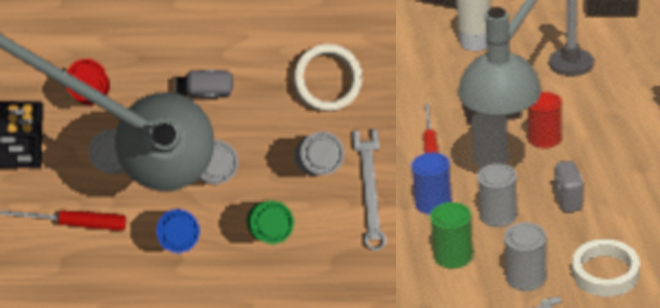

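The crop shows the lamp cap at top px (254.5,210), so the head is at about (502,28). The post is about 390 mm from it, close to the given 400. I'll raise the arm and move over the neck.

>>> apply_moves([
  [[0,0,0],[0,0,55],1],
  [[0,0,0],[0,0,55],1],
  [[0,0,0],[0,0,55],1],
  [[0,0,0],[0,0,35],1],
], newtons=12)

```text
t: 0.6
tcp_pos: [203.8, 510.7, 407.9]
orientation: [[-0.929, 0.371, 0.001], [0.371, 0.929, 0.002], [-0.0, 0.002, -1.0]]
ft_force: [0.0, 0.8, 0.0]
width: 93.9
grip_force: 0.0
```

>>> apply_moves([
  [[0,0,0],[25,-40,0],1],
  [[0,0,0],[25,-40,0],1],
  [[0,0,0],[25,-40,0],1],
  [[0,0,0],[25,-40,0],1],
  [[0,0,0],[25,-40,0],1],
  [[0,0,0],[25,-40,0],1],
  [[0,0,0],[25,-40,0],1],
  [[0,0,0],[25,-40,0],1],
  [[0,0,0],[25,-40,0],1],
  [[0,0,0],[25,-40,0],1],
  [[0,0,0],[25,-40,0],1],
  [[0,0,0],[23,-43,0],1],
])

```text
t: 2.1
tcp_pos: [502.5, 26.4, 405.1]
orientation: [[-0.929, 0.371, -0.001], [0.371, 0.929, 0.0], [0.001, -0.0, -1.0]]
ft_force: [1.7, 0.4, 0.3]
width: 93.6
grip_force: 0.0
```

>>> apply_moves([
  [[0,0,0],[0,0,0],1],
  [[0,0,0],[0,0,0],1],
])

```text
t: 2.35
tcp_pos: [501.7, 28.1, 405.3]
orientation: [[-0.929, 0.371, -0.0], [0.371, 0.929, 0.0], [0.0, -0.0, -1.0]]
ft_force: [0.1, -0.5, 0.4]
width: 94.1
grip_force: 0.0
```

Run:
```python
from h import *
a=manip.capture("top");b=manip.capture("side")
cv2.imwrite("pics/c1.png",np.hstack([cv2.resize(a[130:290,150:350],None,fx=2,fy=2),cv2.resize(b[100:260,160:340],None,fx=2,fy=2)]))
o=manip.get_obs();print(o["tcp_pos"],o["orientation"],proj("side",o["tcp_pos"]))
```

```text
[501.536521    28.68098651 405.64913306] [[-9.29160996e-01  3.69675188e-01  3.12977166e-04]
 [ 3.69675231e-01  9.29161028e-01  9.00093442e-05]
 [-2.57531964e-04  1.99333078e-04 -9.99999947e-01]] [234.72380568 143.82334981]
```

View pics/c1.png

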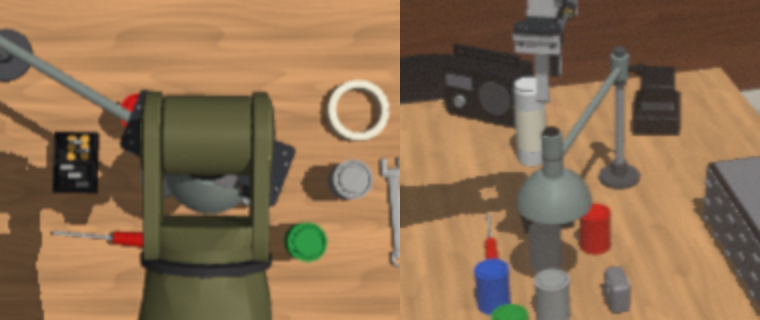

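The side crop shows the open fingers directly above the cap, which is at crop (551,130), with the columns matching. Next I'll descend to the neck and close.

>>> apply_moves([
  [[0,0,0],[0,0,-30],1],
  [[0,0,0],[0,0,-30],1],
  [[0,0,0],[0,0,-30],1],
  [[0,0,0],[0,0,-24],1],
  [[0,0,0],[0,0,0],1],
  [[0,0,0],[0,0,0],-0.6],
  [[0,0,0],[0,0,0],-0.6],
  [[0,0,0],[0,0,0],-0.6],
  [[0,0,0],[0,0,0],-0.6],
  [[0,0,0],[0,0,0],-0.6],
])

```text
t: 3.7
tcp_pos: [501.9, 27.8, 291.5]
orientation: [[-0.929, 0.371, 0.0], [0.371, 0.929, 0.0], [-0.0, 0.0, -1.0]]
ft_force: [0.3, 0.9, -0.7]
width: 47.4
grip_force: 0.0
```

>>> apply_moves([
  [[0,0,0],[0,0,0],-0.6],
  [[0,0,0],[0,0,0],-0.6],
  [[0,0,0],[0,0,0],-0.6],
])

```text
t: 4.08
tcp_pos: [501.2, 26.2, 291.4]
orientation: [[-0.928, 0.372, -0.002], [0.372, 0.928, -0.003], [0.001, -0.004, -1.0]]
ft_force: [-7.8, -11.7, 2.4]
width: 36.1
grip_force: 12.0
```

Run:
```python
from h import *
print(onz("top",153,157,10),onz("side",269.5,187,10),onz("side",270,125,306),onz("top",131,140,306))
P=np.array([704,366.]);H=np.array([501,26.]);d=H-P;print(np.hypot(*d))
```

```text
[708.20313901 368.83853022  10.        ] [707.04855682 368.35528131  10.        ] [705.33192595 357.07837407 306.        ] [697.49435478 360.06562588 306.        ]
395.9911615175268
```

Post at (706,368), head radius 399, as specified. Now I'll swing along the arc, turning the tool with the arm.

>>> apply_moves([
  [[0,0,-4.2],[-26,15,0],-0.6],
  [[0,0,-4.2],[-23.5,18,0],-0.6],
  [[0,0,-4.2],[-22,20,0],-0.6],
  [[0,0,-4.2],[-21,21,0],-0.6],
  [[0,0,-4.2],[-19,23,0],-0.6],
  [[0,0,-4.2],[-17,24,0],-0.6],
])

```text
t: 4.82
tcp_pos: [372.9, 149.4, 291.2]
orientation: [[-0.68, 0.733, 0.001], [0.733, 0.68, 0.0], [-0.0, 0.001, -1.0]]
ft_force: [12.7, 6.2, -8.2]
width: 35.7
grip_force: 12.0
```

>>> apply_moves([
  [[0,0,-4.2],[-15.5,25.5,0],-0.6],
  [[0,0,-4.2],[-13.5,26.5,0],-0.6],
  [[0,0,-4.2],[-11.5,27,0],-0.6],
  [[0,0,-4.2],[-9.5,28,0],-0.6],
  [[0,0,-4.2],[-7.5,28.5,0],-0.6],
  [[0,0,-4.2],[-5,29,0],-0.6],
  [[0,0,0],[0,0,0],-0.6],
  [[0,0,0],[0,0,0],-0.6],
])

```text
t: 5.82
tcp_pos: [311.3, 313.7, 291.2]
orientation: [[-0.307, 0.952, 0.001], [0.952, 0.307, 0.0], [-0.0, 0.001, -1.0]]
ft_force: [4.7, 0.7, -3.9]
width: 36.0
grip_force: 12.0
```

>>> apply_moves([
  [[0,0,0],[0,0,0],1],
  [[0,0,0],[0,0,0],1],
  [[0,0,0],[0,0,0],1],
  [[0,0,0],[0,0,0],1],
  [[0,0,0],[0,0,30],1],
  [[0,0,0],[0,0,40],1],
  [[0,0,0],[0,0,40],1],
  [[0,0,0],[0,0,0],1],
])

```text
t: 6.82
tcp_pos: [311.2, 313.6, 403.8]
orientation: [[-0.306, 0.952, 0.003], [0.952, 0.306, 0.003], [0.002, 0.004, -1.0]]
ft_force: [-0.5, -0.1, -0.3]
width: 93.7
grip_force: 0.0
```

Run:
```python
from h import *
a=manip.capture("top");b=manip.capture("side")
cv2.imwrite("pics/c2.png",np.hstack([cv2.resize(a[150:290,100:340],None,fx=1.7,fy=1.7),cv2.resize(b[130:310,180:310],(172*2-20,238))]))
cv2.imwrite("pics/top2.png",a);cv2.imwrite("pics/side2.png",b)
# tin tops: bright grey circles in upscaled top
h=cv2.cvtColor(a,cv2.COLOR_BGR2HSV)
m=((h[...,1]<45)&(h[...,2]>70)).astype(np.uint8)*255
for c in cv2.findContours(m[195:250,200:350],cv2.RETR_EXTERNAL,cv2.CHAIN_APPROX_NONE)[0]:
    if cv2.contourArea(c)>60:
        (x,y),r=cv2.minEnclosingCircle(c);x+=200;y+=195;print("top",x,y,r,cv2.contourArea(c),onz("top",x,y,80).round(1))
print(manip.get_obs()["tcp_pos"])
```

```text
top 277.7272720336914 223.6363639831543 10.01042652130127 272.0 [477.7 -45.   80. ]
top 325.6267623901367 219.26056289672852 9.888710975646973 273.0 [ 490.3 -195.5   80. ]
top 346.6666717529297 229.0 20.13574981689453 138.0 [ 459.5 -260.1   80. ]
top 229.7272720336914 218.3636360168457 10.01042652130127 275.0 [495.4 106.   80. ]
[310.86358396 313.24986019 400.78673888]
```

View pics/c2.png

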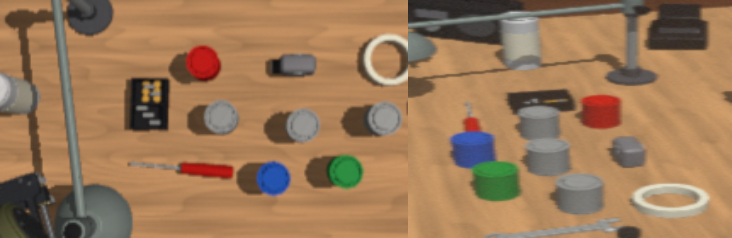

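The crop confirms the lamp head is swung clear (lower left) and all three tins are visible. They are at (495,106), (478,-46) and (490,-196), with top-face radius 10 px as expected. I'll grasp the left one with the fingers closing along x and the tips 36 mm up, above all the flat bystanders.

>>> apply_moves([
  [[0,0,-9],[23,-26,0],1],
  [[0,0,-9],[23,-26,0],1],
  [[0,0,0],[23,-26,0],1],
  [[0,0,0],[23,-26,0],1],
  [[0,0,0],[23,-26,0],1],
  [[0,0,0],[23,-26,0],1],
  [[0,0,0],[23,-26,-40],1],
  [[0,0,0],[23,-25,-50],1],
  [[0,0,0],[0,0,-60],1],
  [[0,0,0],[0,0,-60],1],
  [[0,0,0],[0,0,-60],1],
  [[0,0,0],[0,0,0],1],
], newtons=35)

```text
t: 8.43
tcp_pos: [492.2, 105.9, 127.5]
orientation: [[0.003, 1.0, -0.009], [1.0, -0.003, -0.001], [-0.001, -0.009, -1.0]]
ft_force: [0.2, 0.5, 1.0]
width: 94.2
grip_force: 0.0
```

Run:
```python
from h import *
b=manip.capture("side")
cv2.imwrite("pics/c3.png",cv2.resize(b[120:320,170:330],None,fx=3,fy=3))
print(manip.get_obs()["tcp_pos"])
```

```text
[494.07521764 106.18687874 130.88477758]
```

View pics/c3.png

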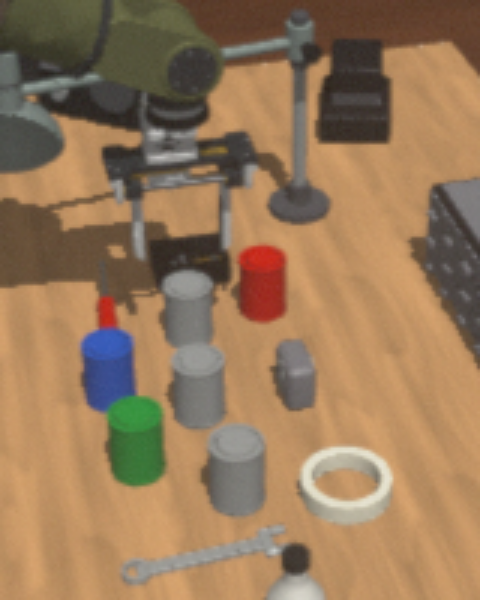

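The fingers straddle the left tin, with tips at crop (138,255) and (228,245) and the tin top centre at (188,285). I'll descend and close.

>>> apply_moves([
  [[0,0,0],[0,0,-35],1],
  [[0,0,0],[0,0,-35],1],
  [[0,0,0],[0,0,-25],1],
  [[0,0,0],[0,0,0],1],
  [[0,0,0],[0,0,0],0.2],
  [[0,0,0],[0,0,0],0.2],
  [[0,0,0],[0,0,0],0.2],
  [[0,0,0],[0,0,0],0.2],
  [[0,0,0],[0,0,0],0.2],
  [[0,0,0],[0,0,0],0.2],
])

```text
t: 9.72
tcp_pos: [495.3, 106.3, 37.0]
orientation: [[0.003, 1.0, 0.001], [1.0, -0.003, 0.0], [0.0, 0.001, -1.0]]
ft_force: [-0.5, -1.1, 6.0]
width: 62.4
grip_force: 35.0
```

>>> apply_moves([
  [[0,0,0],[0,0,10],0.2],
  [[0,0,0],[0,0,15],0.2],
  [[0,0,0],[0,0,15],0.2],
  [[0,0,0],[0,0,0],0.2],
  [[0,0,0],[0,0,0],0.2],
  [[0,0,0],[0,0,0],0.2],
  [[0,0,0],[0,0,0],0.2],
  [[0,0,0],[0,0,0],0.2],
])

```text
t: 10.72
tcp_pos: [494.8, 106.3, 76.3]
orientation: [[0.003, 1.0, -0.0], [1.0, -0.003, -0.0], [-0.0, -0.0, -1.0]]
ft_force: [0.4, -0.1, -2.9]
width: 62.4
grip_force: 35.0
```

Run:
```python
from h import *
for i in range(4):
    manip.capture("side");o=manip.get_obs();print(o["t"],o["tcp_pos"],o["ft_force"],o["joint_efforts"][:3],o["grip_force"])
```

```text
10.775 [494.85786426 106.29929639  76.31730762] [-0.55623538  0.36629933 -2.07869255] [-3.83683931e-03 -5.22955799e+01 -3.08717608e+01] 34.99887376092374
10.825 [494.86221008 106.2876741   76.34352561] [-0.22741558  0.17226482 -3.49625283] [-7.70221800e-05 -5.22939956e+01 -3.08787560e+01] 34.99879435636103
10.875 [494.87475373 106.29315285  76.36996498] [-0.48163202 -0.24852406 -2.56712014] [ 6.12701733e-04 -5.22974360e+01 -3.08852470e+01] 34.99889465980232
10.925 [494.89740929 106.27089484  76.41998516] [-0.3657444  -0.54585582 -3.05077607] [-1.86119396e-03 -5.23031652e+01 -3.08912444e+01] 34.99892586842179
```

The left tin weighs about 2.8 N. I'll set it back and go on to the middle one.

>>> apply_moves([
  [[0,0,0],[0,0,-15],0.2],
  [[0,0,0],[0,0,-15],0.2],
  [[0,0,0],[0,0,-6],0.2],
  [[0,0,0],[0,0,-4],0.2],
  [[0,0,0],[0,0,0],0.2],
  [[0,0,0],[0,0,0],0.2],
  [[0,0,0],[0,0,0],1],
  [[0,0,0],[0,0,0],1],
  [[0,0,0],[0,0,0],1],
  [[0,0,0],[0,0,0],1],
  [[0,0,0],[0,0,0],1],
])

```text
t: 12.3
tcp_pos: [494.9, 106.3, 36.4]
orientation: [[0.003, 1.0, 0.0], [1.0, -0.003, -0.0], [-0.0, 0.0, -1.0]]
ft_force: [-0.9, -0.5, -0.3]
width: 94.1
grip_force: 0.0
```

>>> apply_moves([
  [[0,0,0],[0,0,30],1],
  [[0,0,0],[0,0,40],1],
  [[0,0,0],[0,0,25],1],
  [[0,0,0],[-4,-38,0],1],
  [[0,0,0],[-5,-38,0],1],
  [[0,0,0],[-4,-38,0],1],
  [[0,0,0],[-4,-38,0],1],
  [[0,0,0],[0,0,0],1],
  [[0,0,0],[0,0,0],1],
])

```text
t: 13.42
tcp_pos: [477.9, -45.4, 131.5]
orientation: [[0.003, 1.0, 0.0], [1.0, -0.003, 0.0], [0.0, 0.0, -1.0]]
ft_force: [0.6, 0.5, -0.1]
width: 94.1
grip_force: 0.0
```

Run:
```python
from h import *
b=manip.capture("side")
cv2.imwrite("pics/c4.png",cv2.resize(b[120:320,170:330],None,fx=3,fy=3))
print(manip.get_obs()["tcp_pos"])
```

```text
[477.96598054 -45.06279498 131.42627779]
```

View pics/c4.png

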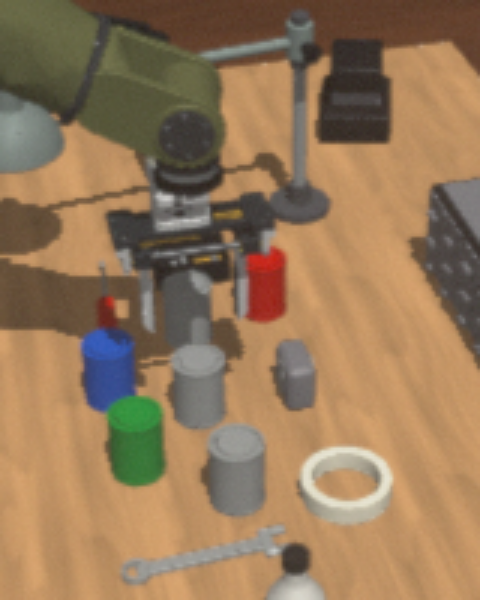

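The left tin is back in place and upright, and the fingers are above the middle tin, with tips at crop (148,328) and (242,315) and the tin top at (199,360).

>>> apply_moves([
  [[0,0,0],[0,0,-35],1],
  [[0,0,0],[0,0,-35],1],
  [[0,0,0],[0,0,-25],1],
  [[0,0,0],[0,0,0],1],
  [[0,0,0],[0,0,0],0.2],
  [[0,0,0],[0,0,0],0.2],
  [[0,0,0],[0,0,0],0.2],
  [[0,0,0],[0,0,0],0.2],
  [[0,0,0],[0,0,0],0.2],
  [[0,0,0],[0,0,0],0.2],
])

```text
t: 14.72
tcp_pos: [478.4, -45.8, 37.0]
orientation: [[0.003, 1.0, 0.001], [1.0, -0.003, -0.0], [-0.0, 0.001, -1.0]]
ft_force: [1.3, 1.1, 6.7]
width: 62.3
grip_force: 35.0
```

>>> apply_moves([
  [[0,0,0],[0,0,10],0.2],
  [[0,0,0],[0,0,15],0.2],
  [[0,0,0],[0,0,15],0.2],
  [[0,0,0],[0,0,0],0.2],
  [[0,0,0],[0,0,0],0.2],
  [[0,0,0],[0,0,0],0.2],
  [[0,0,0],[0,0,0],0.2],
  [[0,0,0],[0,0,0],0.2],
])

```text
t: 15.72
tcp_pos: [477.8, -45.7, 76.3]
orientation: [[0.003, 1.0, -0.0], [1.0, -0.003, 0.0], [0.0, -0.0, -1.0]]
ft_force: [0.4, -0.3, -6.1]
width: 62.3
grip_force: 35.0
```

Run:
```python
from h import *
for i in range(4):
    manip.capture("side");o=manip.get_obs();print(o["t"],o["tcp_pos"],o["ft_force"],o["width"],o["grip_force"])
```

```text
15.775 [477.8537026  -45.68653243  76.30998598] [-0.08498265  0.19881904 -6.93059553] 62.492143219972 34.998458214104176
15.825 [477.85361884 -45.68687198  76.34445665] [ 0.13603438  0.97077352 -6.20733246] 62.67224048970793 34.99861121177673
15.875 [477.88467018 -45.69544445  76.39542526] [-0.07656022  0.74848204 -6.10319797] 62.381858742548346 34.99861914664507
15.925 [477.90479898 -45.68518656  76.41896861] [ 0.36381246  0.46971958 -5.86334666] 62.61449035899802 34.998579835519195
```

The middle tin weighs about 6.2 N, so it is probably the heaviest. I'll set it back and heft the right one.

>>> apply_moves([
  [[0,0,0],[0,0,-15],0.2],
  [[0,0,0],[0,0,-15],0.2],
  [[0,0,0],[0,0,-6],0.2],
  [[0,0,0],[0,0,-4],0.2],
  [[0,0,0],[0,0,0],0.2],
  [[0,0,0],[0,0,0],0.2],
  [[0,0,0],[0,0,0],1],
  [[0,0,0],[0,0,0],1],
  [[0,0,0],[0,0,0],1],
  [[0,0,0],[0,0,0],1],
  [[0,0,0],[0,0,0],1],
])

```text
t: 17.3
tcp_pos: [477.9, -45.7, 36.4]
orientation: [[0.003, 1.0, 0.0], [1.0, -0.003, -0.0], [-0.0, 0.0, -1.0]]
ft_force: [-0.7, -0.5, 0.9]
width: 94.3
grip_force: 0.0
```

>>> apply_moves([
  [[0,0,0],[0,0,30],1],
  [[0,0,0],[0,0,40],1],
  [[0,0,0],[0,0,25],1],
  [[0,0,0],[3,-38,0],1],
  [[0,0,0],[3,-38,0],1],
  [[0,0,0],[3,-38,0],1],
  [[0,0,0],[3,-36,0],1],
  [[0,0,0],[0,0,0],1],
  [[0,0,0],[0,0,0],1],
])

```text
t: 18.42
tcp_pos: [489.7, -195.2, 131.3]
orientation: [[0.003, 1.0, -0.0], [1.0, -0.003, 0.0], [0.0, -0.0, -1.0]]
ft_force: [0.8, 0.8, -0.5]
width: 94.0
grip_force: 0.0
```

Run:
```python
from h import *
b=manip.capture("side")
cv2.imwrite("pics/c5.png",cv2.resize(b[120:320,170:330],None,fx=3,fy=3))
print(manip.get_obs()["tcp_pos"])
```

```text
[ 489.85314318 -194.91285739  131.38616841]
```

View pics/c5.png

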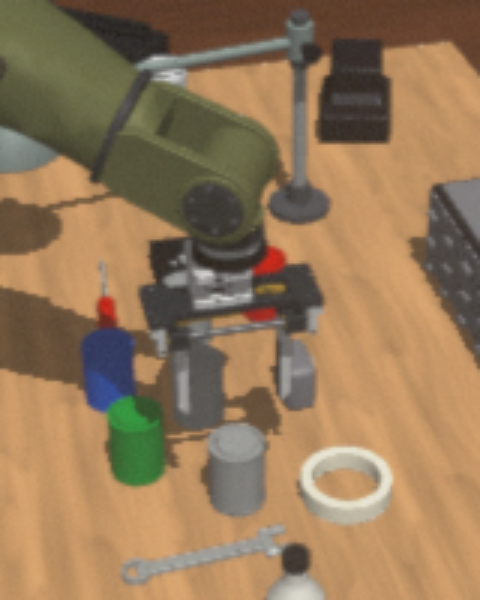

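The middle tin stands in place, and the fingers (tips at crop (183,410) and (285,398)) straddle the right tin (top at (237,440)). The tips stay above the tape roll.

>>> apply_moves([
  [[0,0,0],[0,0,-35],1],
  [[0,0,0],[0,0,-35],1],
  [[0,0,0],[0,0,-25],1],
  [[0,0,0],[0,0,0],1],
  [[0,0,0],[0,0,0],0.2],
  [[0,0,0],[0,0,0],0.2],
  [[0,0,0],[0,0,0],0.2],
  [[0,0,0],[0,0,0],0.2],
  [[0,0,0],[0,0,0],0.2],
  [[0,0,0],[0,0,0],0.2],
])

```text
t: 19.73
tcp_pos: [490.2, -195.8, 37.0]
orientation: [[0.003, 1.0, 0.001], [1.0, -0.003, -0.0], [-0.0, 0.001, -1.0]]
ft_force: [-1.4, 1.3, 6.4]
width: 62.5
grip_force: 35.0
```

>>> apply_moves([
  [[0,0,0],[0,0,10],0.2],
  [[0,0,0],[0,0,15],0.2],
  [[0,0,0],[0,0,15],0.2],
  [[0,0,0],[0,0,0],0.2],
  [[0,0,0],[0,0,0],0.2],
  [[0,0,0],[0,0,0],0.2],
  [[0,0,0],[0,0,0],0.2],
  [[0,0,0],[0,0,0],0.2],
])

```text
t: 20.72
tcp_pos: [489.8, -195.7, 76.2]
orientation: [[0.003, 1.0, -0.0], [1.0, -0.003, 0.0], [0.0, -0.0, -1.0]]
ft_force: [0.7, -0.8, -1.4]
width: 62.3
grip_force: 35.0
```

Run:
```python
from h import *
for i in range(4):
    manip.capture("side");o=manip.get_obs();print(o["t"],o["tcp_pos"],o["ft_force"],o["width"],o["grip_force"])
```

```text
20.775 [ 489.86501055 -195.69339717   76.31041169] [ 0.93578878 -0.32705049 -1.79674618] 62.7492578479297 34.99905461445451
20.825 [ 489.88325257 -195.69438751   76.34848316] [ 0.63404837 -0.80235548 -0.75502544] 62.526700609745426 34.99925013631582
20.875 [ 489.89178011 -195.68680284   76.38659435] [ 0.59668988 -1.22636299 -1.37245462] 62.06821850964267 34.99919948168099
20.925 [ 489.88603121 -195.69574007   76.41243802] [-0.56111654  0.33996832 -1.70249655] 62.8266320025886 34.99924153089523
```

The right tin weighs about 1.5 N, so the middle tin is the heaviest. I'll set the right one back, then take the middle one.

>>> apply_moves([
  [[0,0,0],[0,0,-15],0.2],
  [[0,0,0],[0,0,-15],0.2],
  [[0,0,0],[0,0,-6],0.2],
  [[0,0,0],[0,0,-4],0.2],
  [[0,0,0],[0,0,0],0.2],
  [[0,0,0],[0,0,0],0.2],
  [[0,0,0],[0,0,0],1],
  [[0,0,0],[0,0,0],1],
  [[0,0,0],[0,0,0],1],
  [[0,0,0],[0,0,0],1],
  [[0,0,0],[0,0,0],1],
])

```text
t: 22.3
tcp_pos: [489.9, -195.7, 36.4]
orientation: [[0.003, 1.0, 0.0], [1.0, -0.003, -0.0], [-0.0, 0.0, -1.0]]
ft_force: [0.8, -0.9, -0.2]
width: 93.7
grip_force: 0.0
```

>>> apply_moves([
  [[0,0,0],[0,0,30],1],
  [[0,0,0],[0,0,40],1],
  [[0,0,0],[0,0,25],1],
  [[0,0,0],[-3,38,0],1],
  [[0,0,0],[-3,38,0],1],
  [[0,0,0],[-3,38,0],1],
  [[0,0,0],[-3,36,0],1],
  [[0,0,0],[0,0,0],1],
  [[0,0,0],[0,0,0],1],
])

```text
t: 23.42
tcp_pos: [478.0, -46.1, 131.5]
orientation: [[0.003, 1.0, 0.0], [1.0, -0.003, -0.0], [-0.0, 0.0, -1.0]]
ft_force: [0.1, -0.6, 0.4]
width: 93.9
grip_force: 0.0
```

>>> apply_moves([
  [[0,0,0],[0,0,-35],1],
  [[0,0,0],[0,0,-35],1],
  [[0,0,0],[0,0,-25],1],
  [[0,0,0],[0,0,0],1],
  [[0,0,0],[0,0,0],0.2],
  [[0,0,0],[0,0,0],0.2],
  [[0,0,0],[0,0,0],0.2],
  [[0,0,0],[0,0,0],0.2],
  [[0,0,0],[0,0,0],0.2],
  [[0,0,0],[0,0,0],0.2],
])

```text
t: 24.68
tcp_pos: [478.0, -45.8, 37.0]
orientation: [[0.003, 1.0, 0.0], [1.0, -0.003, -0.0], [-0.0, 0.0, -1.0]]
ft_force: [-2.2, -0.9, 6.7]
width: 62.5
grip_force: 35.0
```

>>> apply_moves([
  [[0,0,0],[0,0,10],0.2],
  [[0,0,0],[0,0,20],0.2],
  [[0,0,0],[0,0,25],0.2],
  [[0,0,0],[0,0,25],0.2],
  [[0,0,0],[0,0,25],0.2],
  [[0,0,0],[0,0,25],0.2],
  [[0,0,0],[0,0,10],0.2],
  [[0,0,0],[0,0,0],0.2],
  [[0,0,0],[0,0,0],0.2],
  [[0,0,0],[0,0,0],0.2],
  [[0,0,0],[0,0,0],0.2],
  [[0,0,0],[0,0,0],0.2],
])

```text
t: 26.18
tcp_pos: [477.8, -45.7, 176.2]
orientation: [[0.003, 1.0, -0.0], [1.0, -0.003, 0.0], [0.0, -0.0, -1.0]]
ft_force: [-0.8, -0.4, -6.4]
width: 62.5
grip_force: 35.0
```

Run:
```python
from h import *
b=manip.capture("side")
cv2.imwrite("pics/c6.png",cv2.resize(b[100:320,170:330],None,fx=2.7,fy=2.7))
o=manip.get_obs();print(o["tcp_pos"],o["ft_force"],o["width"],o["grip_force"])
```

```text
[477.87556656 -45.69448991 176.31786728] [ 0.40248675  1.08451651 -5.57174629] 62.644175151474926 34.99847796745598
```

View pics/c6.png

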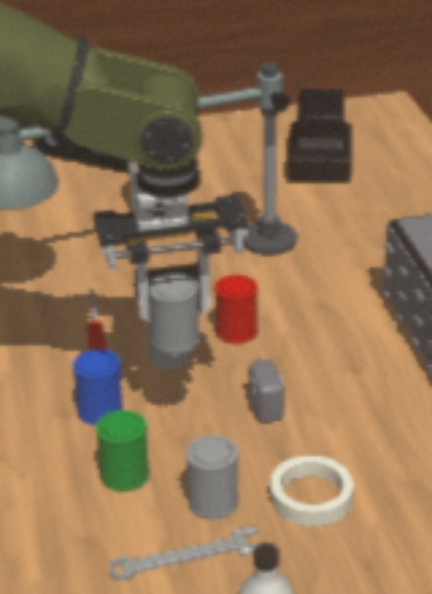

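The middle tin is held upright about 140 mm up (crop (173,320)). The left tin stands behind it, the right tin is in place at (213,475), and the lamp and bystanders are undisturbed.

```bash
python3 -c "
from bench import manip
print(manip.hand_in())"
```

```text
the job is handed in; nothing more can be done
None
```

I handed the job in with the middle tin, clearly the heaviest, held upright about 140 mm off the bench; the left and right tins are back in their places and the lamp is swung clear (hefts: left 2.8 N, middle 6.2 N, right 1.5 N).

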